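# Turn the wide leaf of the dial sample stand

### The arm

A 6-joint arm with a two-finger parallel gripper is mounted at the origin on the work surface. World frame = base frame: x ahead of the robot, y to its left, z up, the work surface at z = 0. Lengths are in mm, angles in rad, forces in N, time in s.
With the tool pointing down it reaches from about 300 to 950 mm from the base axis. Payload 3.1 kg.
Tool frame: the origin (TCP) lies at the very end of the fingers, on their centre line; the grasp point (between the pads) lies 19 mm behind it (arm.pinch_z is the x of the grasp point in the tool frame, in mm); x points along the fingers, y is the direction in which the jaws open and shut, and the axes are right-handed (so a half turn about x gives the same grasp; the last joint's range is limited). The gripper opens to 85 mm and grips with 20 to 120 N. Pads are 22 mm wide; open, the fingers measure 114 mm over their backs; the gripper's body (76 mm by 85 mm) begins 54 mm behind the grasp point. The pads swing forward as they close: fully open they stand 13 mm farther back than shut.
Start: joints at [-1.306, 0.308, 1.634, -0, 1.2, -0.07], TCP at [205.336, -590.313, 231.272] pointing down, gripper open.
Joint ranges: [-3.06, 3.06], [-0.79, 1.96], [0.05, 2.63], [-1.19, 4.34], [0.05, 2.64], [-2.94, 2.94]. Speed limits (rad/s): [2.79, 2.79, 3.14, 3.14, 3.14, 3.14].

### API

Orientations are given as a rotation vector (axis times angle).
In Python, from station import arm gives the robot as it stands.
- The arm moves only by the tool apply_moves, never from a script. Its argument "targets" is one flat list of numbers, 5 for each row, row after row: the shift along the tool's x, y, z in mm, then the turn about the tool's x in degrees, then the finger opening in mm, from 0 to 85.4. In form: [tx, ty, tz, spin, jaw, tx, ty, tz, spin, jaw, ...]. A call has 1 to 20 rows; each row shifts and turns the pose as measured when the row begins, along the tool's axes as they then stand; what a row does not reach is not made up. A row lasts 1/10 s, in which the tool goes at most 50 mm and 8.59 degrees, less where a joint would pass 70% of its speed; a pose out of reach is approached as far as the arm can. A call with a gripper value outside its range is refused whole. The fingers move at their own pace and stop on an object; the grip force is fixed at half the most. Time passes only in rows, so rows that do not move let the fingers close. It gives the time, the measured TCP pose, the force and the opening at its end, in the units of the state.
- arm.read_state(): the state, without advancing time (a new reading comes with each control period).
- arm.get_image(name): name is "scene" or "top"; returns the picture (400x640x3 uint8, blue, green, red); there is no depth.
- arm.get_calibration(name): a dict with "vertical_fov" (degrees; the focal length in pixels is half the picture's height over the tangent of half this angle, whatever the lens; pixels are square), "cx", "cy" (the principal point, pixels), "xyz" and "orientation" of the camera in the world. Camera axes: x right, y up, looking along -z (the intrinsics and any distortion apply to the point x, -y, -z); pixel columns grow to the right and rows downward; lengths in mm; the calibration is good to about 2 mm. A picture is of the moment at which its call begins. get_calibration takes no time and is no camera call.
- arm.sign_off(): hands the job in, once; it reports no verdict.
The state is a dict: "t": time; "joints": joint angles; "qvel": joint speeds; "effort": joint torques, N m; "ee_pos": TCP position; "tool_rot": TCP orientation; "contact_force": force on the tool from outside, world axes, zero at the start; "torque": the same for the moment, N m; "width": finger opening in mm.
Only numpy, scipy, OpenCV 4.12 (cv2) and the standard library are available. Lean on these libraries where they do the work, as an engineer would, in place of code of your own. Each camera call takes 0.05 s, during which the arm holds its last target.

### The job

On the watchmaker's bench stands a low wooden V stand with two metal sample leaves hinged on its spine. With the fingertips, push the wider leaf up, over the spine, and down until it lies flat on the opposite side of the stand, without flinging it. Do not pinch or grip the leaf, leave the narrow leaf lying where it is, and do not move anything else on the bench.

Things in the scene. Friction and masses are not known exactly. Their poses are not given: they have to be found in the camera images.
- stand: Fixed wooden V stand, 190 mm (x, along the spine) by 170 mm (y), z up, origin under its centre on the bench. From the spine (y = 0, 62 mm up) two 7 mm boards, the cheeks, rise outward at 25 degrees, to -y and to +y, and end 92 mm from the spine along the slope. Under their outer halves is open air: the foot is 100 mm wide (y), 14 mm high.
- spine (a point): Point on the hinge axis at the middle of the wide leaf's width (stand frame x = 38 mm, y = 0, z = 62 mm); axes as the stand's.
- wide_leaf (a joint): Angle (rad) of the wide leaf about the spine: 0 = lying flat on the -y cheek, 1.134 = upright, 2.269 = lying flat on the +y cheek (hard stop). Starts up to 0.3 ajar. The hinge is stiff (friction 0.09 N m): the leaf stays where it is left; 1 to 3 N at its free edge moves it.
- wide_edge (a point): Middle of the wide leaf's free edge, in mid-thickness; x along the spine, y towards the spine, z normal to the face that is up at the start. The leaf is a rigid plate, 96 mm along the spine, 125 mm from spine to free edge, about 90 g, 7 mm thick but for a bare 3 mm metal rim over its last 10 mm. It overhangs either cheek's end by 33 mm.
- narrow_leaf (a joint): Angle of the narrow leaf on the same spine, same meaning of values; starts at 0 to 0.05 and must stay. 60 mm wide, 125 mm long, same make, two small dials on each face (the wide leaf has four larger); centre at stand x = -52 mm, 12 mm gap to the wide leaf.
- cloche: Loose glass bell with a white knob, 104 mm across, 88 mm high; bystander. Origin under its centre.
- parts_box: Loose dark blue open box, 120 x 90 x 30 mm; bystander. Origin under its centre.
- dropper: Loose amber dropper bottle, 34 mm across, 84 mm high; bystander. Origin under its centre.
- loupe: Loose white eye loupe, 36 mm across, 34 mm high, standing beside the stand on its -y side, in line with the narrow leaf; bystander. Origin under its centre.
- holder: Loose steel ring holder, 42 mm across, 16 mm high, at the -x end of the stand; bystander. Origin under its centre.
- oil_pot: Loose small black pot with a cap, 36 mm across, 34 mm high, at the +x end of the stand; bystander. Origin under its centre.
- driver: Loose small screwdriver, 110 mm long, lying on the bench to the +y side of the stand; bystander. Origin under its middle.

How it is judged:
By the outcome, as a careful person would: the job done as asked, in the order asked, and still so for the second after the job is handed in, with the robot touching nothing.
It also fails if it takes over 38 s, if anything falls off the work surface, if the arm or the gripper's body presses on something with over 40 N, if the wrist force passes 120 N, or if a joint passes its speed limit or range.

## Working session

There is one attempt and no reset: what is moved stays moved. The work goes in short steps, Python scripts to look and compute and a tool call to move; the robot and the scene stay as the last step left them, time stands still between calls to the robot, and variables do not carry over. Pictures are saved under pics/ and viewed, and the job is handed in when it is done.

Besides the shell and the picture viewer there is one more tool, called after "Call:" as name(argument=value, ...) on one line, values as JSON. apply_moves: Moves the arm, as the interface text tells. Its arguments: {"type":"object","properties":{"targets":{"type":"array"}},"required":["targets"]}

```bash
ls; mkdir -p pics
python3 - <<'E'
from station import arm
import cv2
s=arm.read_state();print(s)
for n in("scene","top"):
    cv2.imwrite(f"pics/{n}0.png",arm.get_image(n));print(n,arm.get_calibration(n))
E
```

```text
pics
{'t': 0.0, 'joints': array([-1.30566305e+00,  3.09023401e-01,  1.63523442e+00,  4.97120176e-06,
        1.19968326e+00, -6.96972867e-02]), 'qvel': array([ 0.00029835, -0.00084305,  0.00179817,  0.00189742, -0.0009572 ,
        0.00049451]), 'effort': array([-1.80073446e-03, -4.15259457e+01, -2.76667893e+01, -1.90594055e-04,
        1.02537673e-02, -1.99707983e-08]), 'ee_pos': array([ 205.13646773, -589.48359174,  230.0128183 ]), 'tool_rot': array([ 2.04064105,  0.34731909, -2.04110574]), 'contact_force': array([-1.33086146, -0.06175878, -0.47971229]), 'torque': array([-0.01509275,  0.0147411 , -0.03801512]), 'width': 85.55552864786411}
scene {'vertical_fov': 56.43541868705451, 'cx': 317.4387170930227, 'cy': 197.30007024682072, 'xyz': array([1045.78087958,  573.26510879,  654.3571021 ]), 'orientation': array([0.46457873, 1.14808031, 2.16872122])}
top {'vertical_fov': 52.46253983805586, 'cx': 328.80418829202114, 'cy': 196.24476151982378, 'xyz': array([ 334.34005988,  -43.11323004, 1351.81673941]), 'orientation': array([ 0.1095165 , -0.08881671, -1.54519189])}
```

View pics/scene0.png

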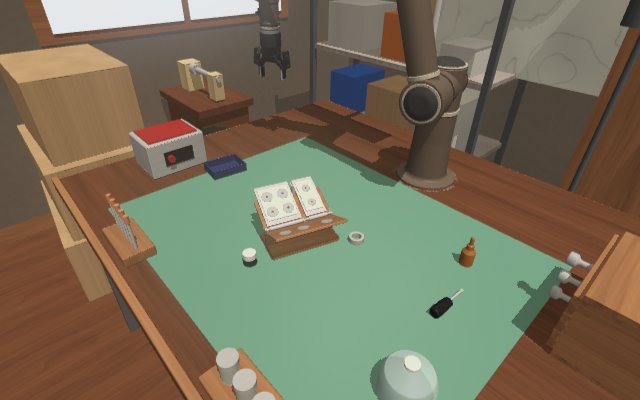

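View pics/top0.png

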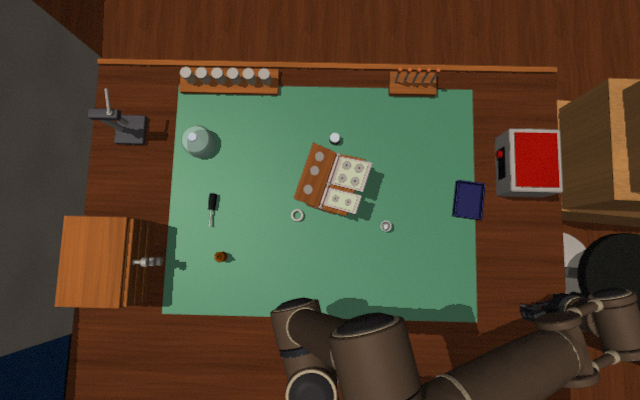

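```bash
cat > h.py <<'E'
import numpy as np,cv2
from scipy.spatial.transform import Rotation as R
class Cam:
    def __init__(s,c):
        s.f=200/np.tan(np.radians(c['vertical_fov']/2));s.c=np.array([c['cx'],c['cy']]);s.p=np.array(c['xyz']);s.R=R.from_rotvec(c['orientation']).as_matrix();s.d=c
    def ray(s,uv):
        x=(uv[0]-s.c[0])/s.f;y=(uv[1]-s.c[1])/s.f
        d=s.R@np.array([x,-y,-1]);return d/np.linalg.norm(d)
    def plane(s,uv,z):
        d=s.ray(uv);return s.p+d*(z-s.p[2])/d[2]
    def proj(s,P):
        q=s.R.T@(np.asarray(P,float)-s.p);return s.c+s.f*np.array([q[0],-q[1]])/-q[2]
def tri(c1,u1,c2,u2):
    d1,d2=c1.ray(u1),c2.ray(u2)
    t=np.linalg.lstsq(np.c_[d1,-d2],c2.p-c1.p,rcond=None)[0]
    a,b=c1.p+t[0]*d1,c2.p+t[1]*d2
    return (a+b)/2,np.linalg.norm(a-b)
def cams():
    from station import arm
    return Cam(arm.get_calibration("scene")),Cam(arm.get_calibration("top"))
E
python3 - <<'E'
from station import arm
import cv2
print({k:v for k,v in arm.get_calibration("top").items()}.keys())
a=cv2.imread("pics/scene0.png")[160:270,225:385];cv2.imwrite("pics/s0c.png",cv2.resize(a,None,fx=5,fy=5,interpolation=cv2.INTER_CUBIC))
a=cv2.imread("pics/top0.png")[120:245,280:410];cv2.imwrite("pics/t0c.png",cv2.resize(a,None,fx=4.8,fy=4.8,interpolation=cv2.INTER_CUBIC))
E
```

```text
dict_keys(['vertical_fov', 'cx', 'cy', 'xyz', 'orientation'])
```

View pics/s0c.png

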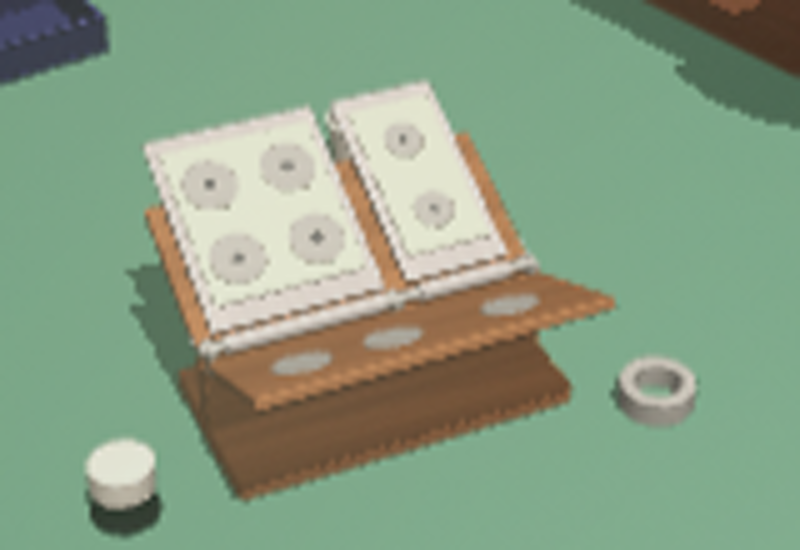

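View pics/t0c.png

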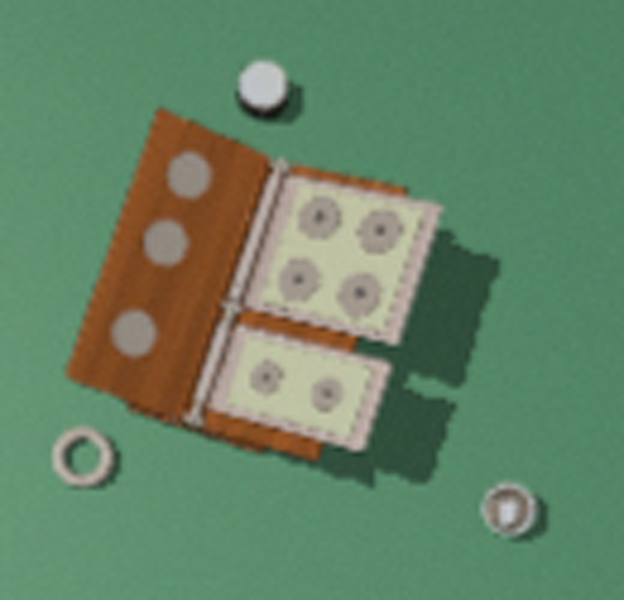

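Run:
```python
from h import *
S,T=cams()
pts={'spine+':((207,348),(280,163)),'spine-':((533,263),(193,420)),'w+':((147,147),(443,205)),'w-':((308,108),(400,344)),'n+':((333,100),(390,362)),'n-':((430,83),(363,450)),
'cheek+y+':((262,405),(160,108)),'cheek+y-':((614,302),(68,378)),'pot':((122,458),(264,84)),'holder':((657,370),(84,457)),'loupe':((0,0),(508,508))}
for k,(s,t) in pts.items():
    us=(225+s[0]/5-.4,160+s[1]/5-.4);ut=(280+t[0]/4.8-.4,120+t[1]/4.8-.4)
    if k=='loupe': print(k,T.plane(ut,34));continue
    P,e=tri(S,us,T,ut);print(k,P.round(1),round(e,1))
```

```text
spine+ [638.7 -50.3  62.3] 0.0
spine- [462.8   4.1  60.3] 0.7
w+ [ 599.5 -155.   115.9] 2.6
w- [ 509.2 -129.1  115.6] 0.5
n+ [ 496.9 -122.6  118.9] 0.8
n- [ 440.2 -106.1  115.2] 1.7
cheek+y+ [666.   31.1  92.6] 2.7
cheek+y- [485.7  84.8  91.6] 0.6
pot [701. -38.  34.] 0.4
holder [440.1  79.1  19.6] 0.9
loupe [ 410.85560214 -209.27388611   34.        ]
```

```bash
cat > st.py <<'E'
from h import *
O=np.array([551.5,-22.5,0]);yaw=np.radians(-16.6)
W=np.array([[np.cos(yaw),np.sin(yaw),0],[-np.sin(yaw),np.cos(yaw),0],[0,0,1]]) # world->stand
def show():
    from station import arm
    s=arm.read_state();M=R.from_rotvec(s['tool_rot']).as_matrix()
    print('t',s['t'],'pos',s['ee_pos'].round(1),'stand',(W@(s['ee_pos']-O)).round(1),'w',round(s['width'],1))
    print('F stand',(W@s['contact_force']).round(2),'F world',s['contact_force'].round(2))
    return s,M
E
python3 - <<'E'
from st import *
s,M=show();print(M.round(3))
print('tool y in stand',(W@M[:,1]).round(3))
tgt=O+W.T@np.array([38,-150,150]);print(tgt, M.T@(tgt-s['ee_pos']))
a=np.degrees(np.arctan2(*(W@M[:,1])[[1,0]]));print('angle of tool y from ex',a)
Mn=(R.from_matrix(M)*R.from_rotvec([np.radians(a),0,0])).as_matrix();print((W@Mn).round(3))
E
```

```text
t 0.1 pos [ 205.1 -589.6  230.2] stand [-169.9 -642.4  230.2] w 85.3
F stand [ 0.71 -0.33 -0.76] F world [ 0.59 -0.52 -0.76]
[[-0.001  0.329 -0.944]
 [ 0.002 -0.944 -0.329]
 [-1.    -0.002 -0.   ]]
tool y in stand [ 0.585 -0.811 -0.002]
[ 545.06300272 -177.10454413  150.        ] [  80.80465475 -277.74479829 -456.59559864]
angle of tool y from ex -54.22095574176713
[[-0.001  1.    -0.   ]
 [ 0.002  0.    -1.   ]
 [-1.    -0.001 -0.002]]
```

Call:
apply_moves(targets=[0, 0, 0, -8, 0, 0, 0, 0, -8, 0, 0, 0, 0, -8, 0, 0, 0, 0, -8, 0, 0, 0, 0, -8, 0, 0, 0, 0, -8, 0, 0, 0, 0, -6, 0, 0, 0, 0, 0, 0])

```text
t: 0.9
ee_pos: [204.1, -585.6, 224.1]
tool_rot: [1.402, 1.091, -1.393]
contact_force: [0.3, 0.4, 0.3]
width: -0.0
```

Run:
```python
from st import *
s,M=show()
a=np.degrees(np.arctan2(*(W@M[:,1])[[1,0]]));print(a)
tgt=O+W.T@np.array([38,-160,160]);print(M.T@(tgt-s['ee_pos']))
```

```text
t 0.9 pos [ 204.1 -585.6  224.1] stand [-172.1 -638.9  224.1] w -0.0
F stand [0.19 0.52 0.3 ] F world [0.33 0.44 0.3 ]
1.9840639368743935
[  68.05512885  226.96432668 -470.56512431]
```

Call:
apply_moves(targets=[-1, 19, -40, 1, 0, -1, 19, -40, 1, 0, -1, 19, -40, 0, 0, -1, 19, -40, 0, 0, -1, 19, -40, 0, 0, -1, 19, -40, 0, 0, -1, 19, -40, 0, 0, -1, 19, -40, 0, 0, -1, 19, -40, 0, 0])

```text
t: 1.8
ee_pos: [477.5, -285.4, 232.8]
tool_rot: [1.453, 1.051, -1.447]
contact_force: [1.1, -0.5, 0.3]
width: 0.5
```

Run:
```python
from st import *
s,M=show()
a=np.degrees(np.arctan2(*(W@M[:,1])[[1,0]]));print(a)
tgt=O+W.T@np.array([38,-150,150]);print(M.T@(tgt-s['ee_pos']))
```

```text
t 1.8 pos [ 477.5 -285.4  232.8] stand [   4.2 -273.1  232.8] w 0.5
F stand [ 1.18 -0.21  0.3 ] F world [ 1.07 -0.54  0.3 ]
-2.1870517828076768
[  83.84658883   29.8442101  -123.41348321]
```

Call:
apply_moves(targets=[10, 9, -30, -2, 0, 12, 9, -30, 0, 0, 14, 9, -30, 0, 0, 14, 5, -20, 0, 0, 14, 0, -10, 0, 0, 10, 0, 0, 0, 0, 0, 0, 0, 0, 0])

```text
t: 2.5
ee_pos: [549.0, -170.3, 156.7]
tool_rot: [1.431, 1.067, -1.425]
contact_force: [0.5, 0.3, -0.4]
width: 0.4
```

```bash
cat > look.py <<'E'
from st import *
import sys
from station import arm
n=sys.argv[1]
s,M=show()
a=np.degrees(np.arctan2(*(W@M[:,1])[[1,0]]));print('yaw err',a.round(2))
def crop(n_,x0,x1,y0,y1):
    im=arm.get_image(n_);cv2.imwrite(f'pics/{n_}{n}_full.png',im);return cv2.resize(im[y0:y1,x0:x1],None,fx=4,fy=4,interpolation=cv2.INTER_CUBIC)
A=crop('scene',215,345,110,260);B=crop('top',280,350 if 0 else 410,105,255) if len(sys.argv)>2 else None
out=A if B is None else cv2.resize(np.hstack([A,B]),None,fx=.76,fy=.76,interpolation=cv2.INTER_AREA)
cv2.imwrite(f'pics/l{n}.png',out)
E
python3 look.py 1 b
```

```text
t 2.5 pos [ 549.  -170.3  156.7] stand [  39.9 -142.3  156.7] w 0.4
F stand [ 0.43  0.45 -0.44] F world [ 0.54  0.31 -0.44]
yaw err -0.46
```

View pics/l1.png

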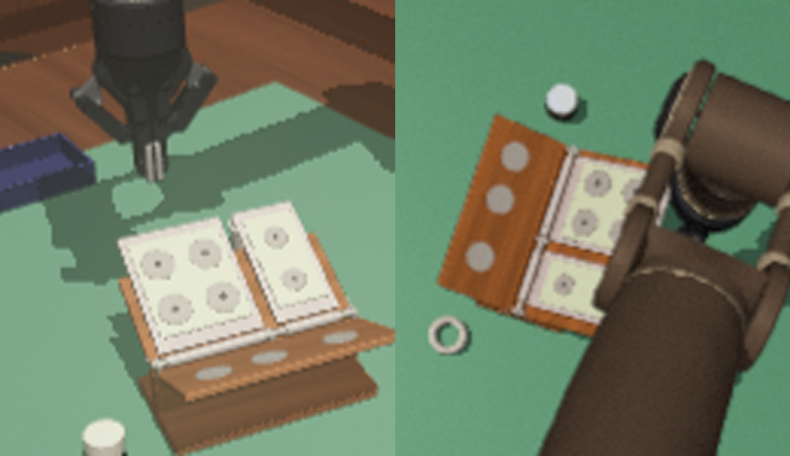

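Call:
apply_moves(targets=[12, 0, 1, 0, 0, 12, 0, 1, 0, 0, 12, 0, 0, 0, 0, 12, 0, 0, 0, 0, 8, 0, 0, 0, 0, 0, 0, 0, 0, 0])

```text
t: 3.2
ee_pos: [549.1, -176.6, 99.1]
tool_rot: [1.437, 1.057, -1.426]
contact_force: [-0.1, 0.7, -0.4]
width: -0.1
```

```bash
python3 look.py 2
```

```text
t 3.2 pos [ 549.1 -176.6   99.1] stand [  41.7 -148.4   99.1] w -0.1
F stand [-0.32  0.58 -0.43] F world [-0.14  0.65 -0.43]
yaw err -0.84
```

View pics/l2.png

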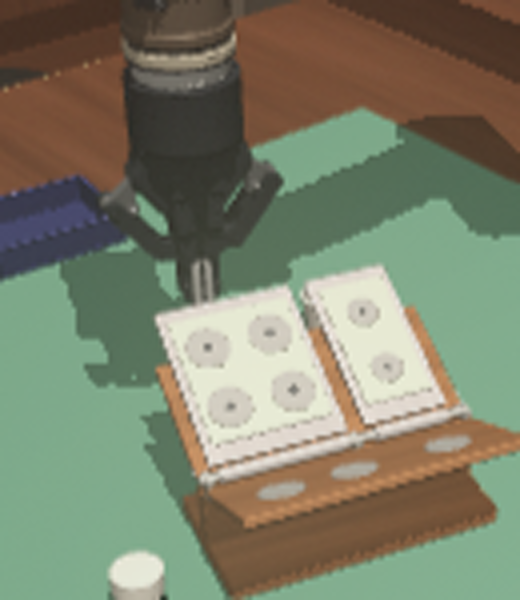

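Call:
apply_moves(targets=[-1, 0, -5, 0, 0, -1, 0, -5, 0, 0, 0, 0, -5, 0, 0, 0, 0, -4, 0, 0, 0, 0, -2, 0, 0])

```text
t: 3.75
ee_pos: [558.0, -155.3, 104.0]
tool_rot: [1.438, 1.053, -1.422]
contact_force: [-2.0, -3.9, 1.3]
width: 0.1
```

```bash
python3 -c "
from st import *
show()"
```

```text
t 3.75 pos [ 558.  -155.3  104. ] stand [  44.2 -125.4  104. ] w 0.1
F stand [-0.81 -4.34  1.31] F world [-2.02 -3.93  1.31]
```

Call:
apply_moves(targets=[5, -2, 4, 0, 0, 6, -2, 0, 0, 0, 0, -1, -3, 0, 0, 0, 0, -3, 0, 0, -4, 0, -3, 0, 0, -4, 0, -3, 0, 0, -4, 0, -3, 0, 0, -4, 0, -3, 0, 0])

```text
t: 4.55
ee_pos: [556.0, -144.7, 109.2]
tool_rot: [1.429, 1.048, -1.425]
contact_force: [-1.1, -2.7, 0.7]
width: 0.1
```

```bash
python3 look.py 3
```

```text
t 4.55 pos [ 556.  -144.7  109.2] stand [  39.2 -115.8  109.2] w 0.1
F stand [-0.31 -2.89  0.73] F world [-1.12 -2.68  0.73]
yaw err -0.67
```

View pics/l3.png

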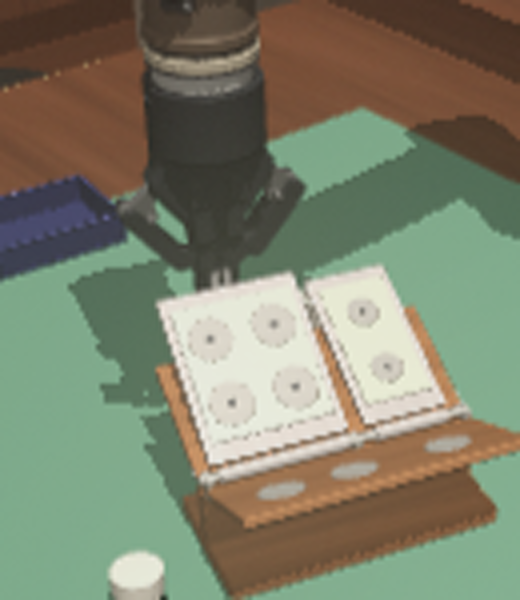

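Call:
apply_moves(targets=[-6, 0, -3, 0, 0, -6, 0, -3, 0, 0, -6, 0, -4, 0, 0, -6, 0, -4, 0, 0, -6, 0, -4, 0, 0, -6, 0, -4, 0, 0])

```text
t: 5.2
ee_pos: [562.9, -118.9, 147.8]
tool_rot: [1.432, 1.052, -1.424]
contact_force: [-0.3, -1.3, -0.6]
width: -0.1
```

```bash
python3 look.py 4
```

```text
t 5.2 pos [ 562.9 -118.9  147.8] stand [ 38.5 -89.2 147.8] w -0.1
F stand [ 0.03 -1.31 -0.56] F world [-0.34 -1.26 -0.56]
yaw err -0.68
```

View pics/l4.png

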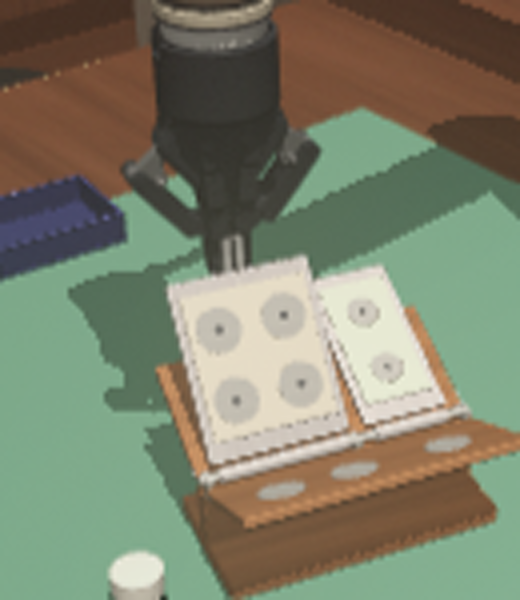

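Call:
apply_moves(targets=[-1, 0, -5, 0, 0, -2, 0, -5, 0, 0, -2, 0, -5, 0, 0, -2, 0, -5, 0, 0, -2, 0, -5, 0, 0, -2, 0, -5, 0, 0])

```text
t: 5.85
ee_pos: [574.0, -88.9, 162.5]
tool_rot: [1.432, 1.048, -1.422]
contact_force: [0.5, -1.1, 1.3]
width: 0.4
```

```bash
python3 look.py 5
```

```text
t 5.85 pos [574.  -88.9 162.5] stand [ 40.5 -57.2 162.5] w 0.4
F stand [ 0.78 -0.91  1.25] F world [ 0.49 -1.09  1.25]
yaw err -0.67
```

View pics/l5.png

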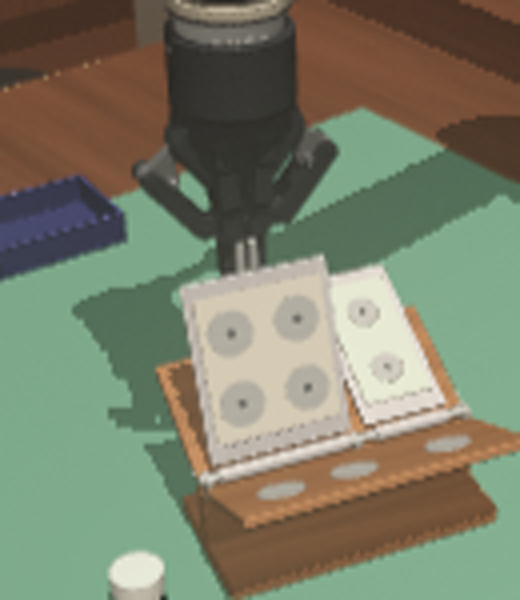

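Call:
apply_moves(targets=[-1, 0, -5, 0, 0, -1, 0, -5, 0, 0, 0, 0, -5, 0, 0, 0, 0, -5, 0, 0, 0, 0, -5, 0, 0, 0, 0, -5, 0, 0, 0, 0, -5, 0, 0, 0, 0, -5, 0, 0])

```text
t: 6.7
ee_pos: [586.9, -46.0, 164.3]
tool_rot: [1.433, 1.05, -1.421]
contact_force: [0.2, -0.2, 0.9]
width: -0.0
```

```bash
python3 look.py 6
```

```text
t 6.7 pos [586.9 -46.  164.3] stand [ 40.6 -12.4 164.3] w -0.0
F stand [ 0.24 -0.16  0.9 ] F world [ 0.19 -0.22  0.9 ]
yaw err -0.67
```

View pics/l6.png

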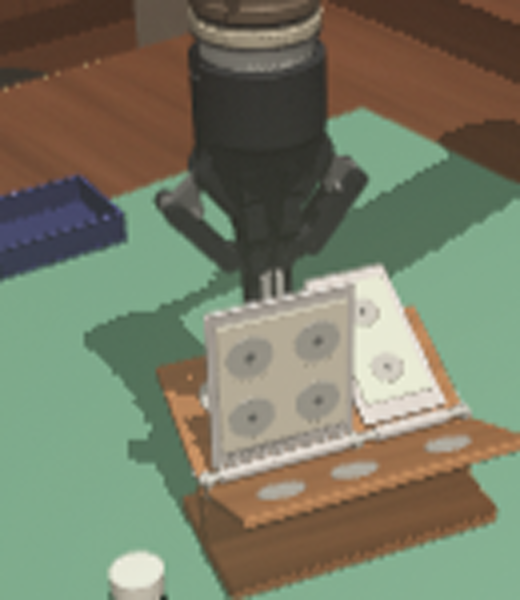

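Call:
apply_moves(targets=[0, 0, -5, 0, 0, 1, 0, -5, 0, 0, 1, 0, -5, 0, 0, 1, 0, -5, 0, 0, 1, 0, -5, 0, 0, 2, 0, -5, 0, 0, 2, 0, -4, 0, 0])

```text
t: 7.45
ee_pos: [597.9, -9.8, 155.7]
tool_rot: [1.434, 1.051, -1.421]
contact_force: [-0.6, -0.4, 1.3]
width: 0.0
```

```bash
python3 look.py 7
```

```text
t 7.45 pos [597.9  -9.8 155.7] stand [ 40.8  25.5 155.7] w 0.0
F stand [-0.47 -0.54  1.32] F world [-0.6  -0.38  1.32]
yaw err -0.68
```

View pics/l7.png

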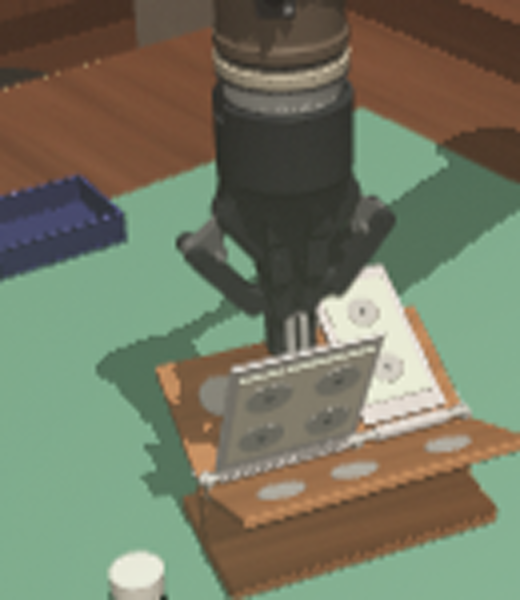

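Call:
apply_moves(targets=[2, 0, -4, 0, 0, 2, 0, -4, 0, 0, 2, 0, -4, 0, 0, 2, 0, -4, 0, 0, 3, 0, -4, 0, 0, 3, 0, -4, 0, 0, 3, 0, -3, 0, 0])

```text
t: 8.2
ee_pos: [606.5, 18.8, 137.0]
tool_rot: [1.435, 1.052, -1.421]
contact_force: [-0.0, 0.2, 0.7]
width: -0.1
```

```bash
python3 look.py 8
```

```text
t 8.2 pos [606.5  18.8 137. ] stand [ 40.9  55.3 137. ] w -0.1
F stand [-0.09  0.16  0.72] F world [-0.04  0.18  0.72]
yaw err -0.69
```

View pics/l8.png

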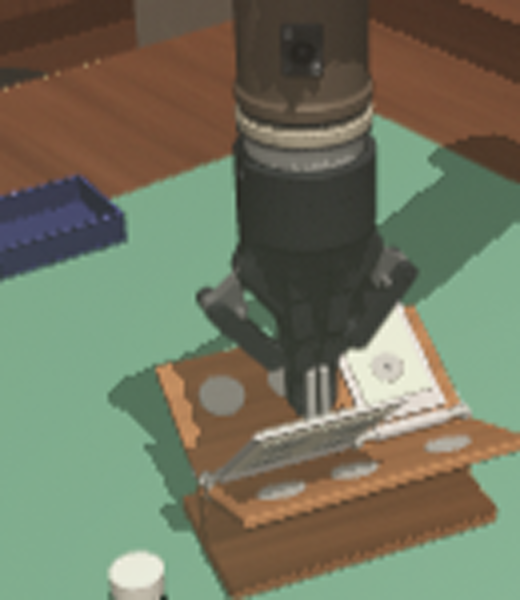

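Call:
apply_moves(targets=[3, 0, -3, 0, 0, 3, 0, -3, 0, 0, 3, 0, -3, 0, 0, 3, 0, -3, 0, 0, 3, 0, -3, 0, 0, 3, 0, -2, 0, 0, 3, 0, -2, 0, 0])

```text
t: 8.95
ee_pos: [612.4, 38.8, 113.6]
tool_rot: [1.434, 1.052, -1.422]
contact_force: [-0.6, -1.1, 0.1]
width: 0.0
```

```bash
python3 look.py 9
```

```text
t 8.95 pos [612.4  38.8 113.6] stand [ 40.9  76.1 113.6] w 0.0
F stand [-0.3  -1.24  0.09] F world [-0.65 -1.1   0.09]
yaw err -0.69
```

View pics/l9.png

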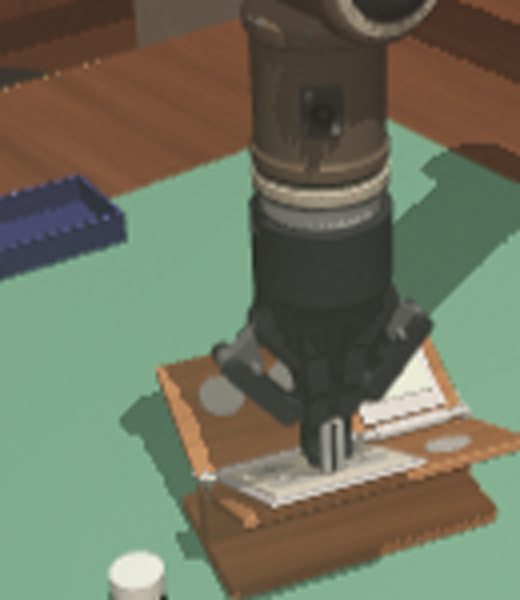

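Call:
apply_moves(targets=[3, 0, -1, 0, 0, 3, 0, -1, 0, 0, 3, 0, 0, 0, 0, 3, 0, 0, 0, 0])

```text
t: 9.4
ee_pos: [613.5, 41.4, 106.8]
tool_rot: [1.433, 1.054, -1.423]
contact_force: [-8.3, -0.4, 18.3]
width: -0.0
```

```bash
python3 -c "
from st import *
show()"
```

```text
t 9.4 pos [613.5  41.4 106.8] stand [ 41.2  79.  106.8] w -0.0
F stand [-7.85 -2.73 18.28] F world [-8.31 -0.37 18.28]
```

Call:
apply_moves(targets=[-4, 0, 0, 0, 0, -10, 0, 0, 0, 0, -20, 0, 0, 0, 0, -25, 0, 0, 0, 0, -25, 0, 0, 0, 0, -25, 0, 10, 0, 0, -20, 0, 35, 0, 0, -10, 0, 40, 0, 0, 0, 0, 40, 0, 0, 0, 0, 40, 0, 0, 0, 0, 40, 0, 0, 0, 0, 30, 0, 0, 0, 0, 0, 0, 0])

```text
t: 10.7
ee_pos: [543.9, -190.9, 254.7]
tool_rot: [1.433, 1.048, -1.413]
contact_force: [-0.3, 0.3, -0.0]
width: -0.1
```

```bash
python3 look.py 10 b
```

```text
t 10.7 pos [ 543.9 -190.9  254.7] stand [  40.8 -163.6  254.7] w -0.1
F stand [-0.43  0.23 -0.03] F world [-0.34  0.34 -0.03]
yaw err -0.42
```

View pics/l10.png

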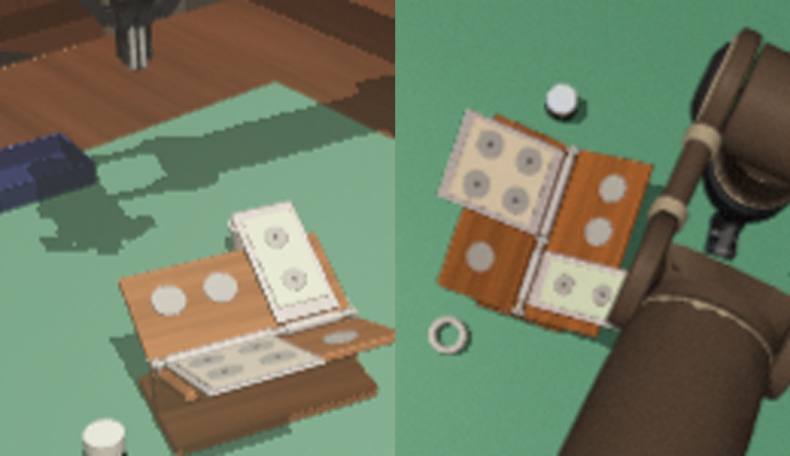

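View pics/scene10_full.png

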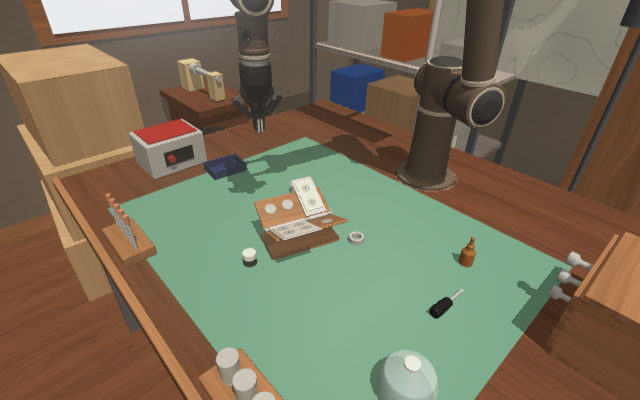

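View pics/top10_full.png

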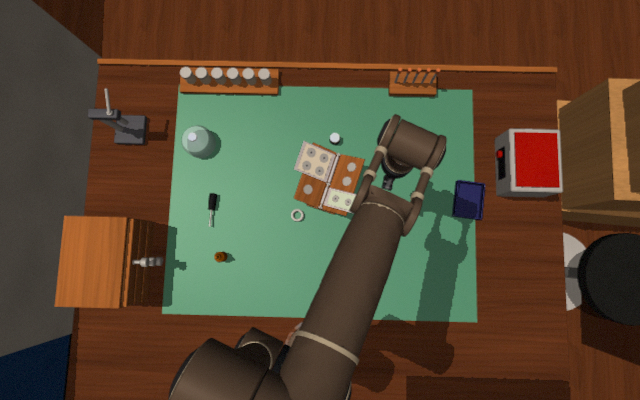

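Run:
```python
from st import *
S,T=cams()
k=3.04
for s,t in (((211,396),(73,109)),((325,359),(43,196))):
    P,e=tri(S,(215+s[0]/k-.4,110+s[1]/k-.4),T,(280+t[0]/k-.4,105+t[1]/k-.4));q=W@(P-O)
    print(P.round(1),q.round(1),round(e,1),np.degrees(np.arctan2(q[2]-62-1.4,q[1])))
# diff of static parts
for n in('scene','top'):
    a=cv2.imread(f'pics/{n}0.png').astype(int);b=cv2.imread(f'pics/{n}10_full.png').astype(int)
    for nm,(x,y) in {'scene':dict(pot=(249,257),holder=(356,238),narrow=(312,197),driver=(445,303)),'top':dict(pot=(335,138),holder=(297,215),driver=(212,208),dropper=(221,257),cloche=(197,141))}[n].items():
        print(n,nm,abs(a-b)[y-8:y+9,x-8:x+9].mean().round(2))
```

```text
[665.9  59.  112.4] [ 86.4 110.8 112.4] 1.6 23.855577131005564
[574.7  85.5 114.5] [ -8.6 110.2 114.5] 1.3 24.86486783913393
scene pot 2.77
scene holder 3.5
scene narrow 3.49
scene driver 2.34
top pot 8.57
top holder 8.94
top driver 7.11
top dropper 7.24
top cloche 10.27
```

```bash
python3 -c "
from station import arm
print(arm.sign_off())"
```

```text
the job is handed in; nothing more can be done
None
```

The wide leaf now lies flat on the +y cheek, and I handed the job in at about 11 s of the 38 s allowed.

**How it was moved:** With the fingers shut and pointing down, I pushed the free edge up, over the spine and down. The edge moved at roughly 50 mm/s, followed by a light press onto the stop of about 18 N up and 20 N in all. I then lifted the arm clear.

**Last checks:**
- **Leaf angle:** From two views, its free-edge corners sit at about 24–25° from the spine, against 25° for the cheek. They are at stand y about 110 mm and z about 112–115 mm.
- **Narrow leaf:** By eye, it has not moved.
- **Other objects:** The oil pot, holder, driver, dropper, cloche and parts box look unmoved by eye. The pixel comparison was no firmer than that: it covered all of these but the parts box, and the top view differed by 7–10 grey levels at every object, which I put down to lighting or noise without checking it.
- **Loupe:** The arm hid it in the last top view and I did not pick it out in the scene view, so I have no direct check. The closest planned tool position was about 130 mm away.

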